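Re-sort bottles into drip trays of matching size

ROBOT

A 6-joint arm with a two-finger parallel gripper is mounted at the origin on a cart in front of the work surface, level with it; the furniture and walls round the work are solid. World frame = base frame: x ahead of the robot, y to its left, z up, the work surface at z = 0. Lengths are in m, angles in degrees, forces in N, time in s.
With the tool pointing down it reaches from about 0.325 to 0.85 m from the base axis. Payload 15.5 kg.
Tool frame: the origin (TCP) lies midway between the tips of the shut fingers; the grasp point (between the pads) lies 19 mm behind it; y points along the fingers, x is the direction in which the jaws open and shut, and the axes are right-handed (so a half turn about y gives the same grasp; the last joint's range is limited). The gripper opens to 91 mm and grips with 3 to 60 N. Pads are 32 mm wide; open, the fingers measure 118 mm over their backs; the gripper's body (76 mm by 178 mm) begins 60 mm behind the grasp point.
Start: joints at [-73.482, 28.281, 77.091, -0, 74.628, -5.472], TCP at [0.234, -0.58, 0.214] pointing down, gripper open.
Joint ranges: [-166.48, 166.48], [-47.26, 123.95], [12.59, 153.08], [-70.14, 250.14], [6.76, 159.57], [-176.63, 176.63]. Speed limits (degrees/s): [108.29, 108.29, 147.25, 172.46, 172.46, 172.46].

INTERFACE

Orientations are given as a 3x3 rotation matrix whose columns are the frame's x, y, z axes.
In Python, from bench import ctrl gives the robot as it stands. The module is installed in compiled form; this text tells all that it offers. Calls block until the motion is done:
- ctrl.goto(position, orientation): joint-space move of the TCP to a pose.
- ctrl.move_l(position, vel=0.15, ori=None, contact_N=None): straight line of the TCP; ori=None keeps the orientation; vel is the mean speed in m/s. With contact_N (N) it stops when the force on the tool has changed by that much, and returns True; else False.
- ctrl.movej(angles): joint-space move.
- ctrl.command_gripper(opening): opening from 0.0 (shut) to 1.0 (fully open); the grip force is fixed at half the most; returns when the fingers have stopped.
- ctrl.sleep(seconds).
- ctrl.ik(position, orientation): joint angles nearest the present ones, or None.
- ctrl.read_camera(name): name is "side" or "top" or "wrist"; returns the picture (384x512x3 uint8, blue, green, red); there is no depth.
- ctrl.camera_params(name): a dict with "fx", "fy", "cx", "cy" (pixels), "pose" (4x4, takes a point from camera to world coordinates); the wrist camera has in their place "T_tool_cam" (4x4, takes a point from camera to tool coordinates, whose origin is the TCP and whose axes are the tool frame's). Camera axes: x right, y up, looking along -z (the intrinsics and any distortion apply to the point x, -y, -z); pixel columns grow to the right and rows downward; lengths in m; the calibration is good to about 2 mm. A picture is of the moment at which its call begins: read the wrist's pose just before it. camera_params takes no time and is no camera call.
A pose or a line that the arm cannot do raises ctrl.MotionError and nothing moves.
- ctrl.sign_off(): hands the job in, once; it reports no verdict.
Readings, each from a call of its own:
- ctrl.current_t(): time.
- ctrl.current_q(): joint angles.
- ctrl.current_dq(): joint speeds.
- ctrl.current_effort(): joint torques, N m.
- ctrl.current_tool_pos(): TCP position.
- ctrl.current_eef_rot(): TCP orientation.
- ctrl.current_contact_force(): force on the tool from outside, world axes, zero at the start.
- ctrl.current_wrist_torque(): the same for the moment, N m.
- ctrl.current_grip_width(): opening from 0.0 (shut) to 1.0 (fully open).
Only numpy, scipy, OpenCV 4.12 (cv2) and the standard library are available. Lean on these libraries where they do the work, as an engineer would, in place of code of your own. Each camera call takes 0.05 s, during which the arm holds its last target. There are 200 camera calls.

TASK

The four bottles standing in the grey drip trays are all in the wrong trays: move them so that each stands upright in the middle of the tray of its own rank in size, the smallest bottle in the smallest tray and so on up to the largest bottle in the largest tray. Every tray is occupied at first, so use the empty white tile (or any clear spot) for setting a bottle down on the way. Keep the bottles upright throughout; do not let any fall over.

Things in the scene. Friction and masses are not known exactly. Their poses are not given: they have to be found in the camera images.
- bottle_1: smallest bottle: clear glass vial with a wide dark blue screw cap, 25 mm across and 53 mm tall; body 23 mm across up to 44 mm, cap 25 mm above. About 20 g. Round, loose, standing at the start in a wrong tray (similar bottles along the back wall are not part of the job). Origin: centre of the underside; z up along the bottle.
- bottle_2: second smallest bottle: brown with a black screw cap, 48 mm across and 90 mm tall; straight body up to about 68 mm, cap 35 mm across. About 120 g. Round, loose, standing at the start in a wrong tray (similar bottles along the back wall are not part of the job). Origin: centre of the underside; z up along the bottle.
- bottle_3: second largest bottle: white with a red screw cap, 52 mm across and 102 mm tall; straight body up to about 77 mm, cap 37 mm across. About 140 g. Round, loose, standing at the start in a wrong tray (similar bottles along the back wall are not part of the job). Origin: centre of the underside; z up along the bottle.
- bottle_4: largest bottle: white with a white screw cap and a green label, 62 mm across and 128 mm tall; straight body up to about 95 mm. About 200 g. Round, loose, standing at the start in a wrong tray (similar bottles along the back wall are not part of the job). Origin: centre of the underside; z up along the bottle.
- tray_1: smallest drip tray: square, grey plastic, 78 x 78 mm outside, rim 12 mm high, walls 3 mm thick, flat floor 3 mm thick; fixed to the worktop. Its own bottle is the smallest bottle. Origin: centre of its underside, on the worktop; x and y along its sides.
- tray_2: second smallest drip tray: square, grey plastic, 93 x 93 mm outside, rim 12 mm high, walls 3 mm thick, flat floor 3 mm thick; fixed to the worktop. Its own bottle is the second smallest bottle. Origin: centre of its underside, on the worktop; x and y along its sides.
- tray_3: second largest drip tray: square, grey plastic, 108 x 108 mm outside, rim 12 mm high, walls 3 mm thick, flat floor 3 mm thick; fixed to the worktop. Its own bottle is the second largest bottle. Origin: centre of its underside, on the worktop; x and y along its sides.
- tray_4: largest drip tray: square, grey plastic, 124 x 124 mm outside, rim 12 mm high, walls 3 mm thick, flat floor 3 mm thick; fixed to the worktop. Its own bottle is the largest bottle. Origin: centre of its underside, on the worktop; x and y along its sides.
- tile: plain white ceramic tile, 85 x 85 mm, 6 mm thick, flat, fixed to the worktop, empty at the start: a free spot. Origin: centre of its underside, on the worktop. Between and close beside the trays and the tile stand only low things, under 80 mm; the big instruments stand behind and to the sides.
Not all that is in view belongs to the job. What is shaped like the bottle_2 but purple is not meant.

How it is judged:
By the outcome, as a careful person would: the job done as asked, in the order asked, and still so for the second after the job is handed in, with the robot touching nothing.
It also fails if it takes over 120 s, if anything falls off the work surface, if the arm or the gripper's body presses on something with over 40 N, if the wrist force passes 120 N, or if a joint passes its speed limit or range.

## Working session

There is one attempt and no reset: what is moved stays moved. The work goes in short steps, each a Python script; the robot and the scene stay as the last script left them, time stands still between calls to the robot, and variables do not carry over. Pictures are saved under pics/ and viewed, about 12 in all and at most 16, crops included, and the job is handed in when it is done.

```bash
mkdir -p pics
python3 - <<'E'
from bench import ctrl
import cv2,numpy as np
np.set_printoptions(precision=4,suppress=True)
for n in ("top","side"):
    cv2.imwrite(f"pics/{n}0.png",ctrl.read_camera(n)); print(n,ctrl.camera_params(n))
print(ctrl.camera_params("wrist"),ctrl.current_eef_rot(),ctrl.current_t())
E
```

```text
top {'fx': 475.99909800544384, 'fy': 475.99909800544384, 'cx': 262.1061730703546, 'cy': 187.88356433867136, 'pose': array([[-0.0181,  0.9953, -0.0951,  0.2895],
       [-0.9998, -0.0177,  0.0055, -0.168 ],
       [ 0.0038,  0.0952,  0.9954,  1.9981],
       [ 0.    ,  0.    ,  0.    ,  1.    ]])}
side {'fx': 467.6429505054124, 'fy': 467.6429505054124, 'cx': 264.7324416757718, 'cy': 185.01936635019698, 'pose': array([[ 0.4974,  0.4711, -0.7285, -0.8229],
       [-0.8674,  0.2566, -0.4263, -0.9417],
       [-0.0139,  0.8439,  0.5362,  1.002 ],
       [ 0.    ,  0.    ,  0.    ,  1.    ]])}
{'fx': 293.4976974239071, 'fy': 293.4976974239071, 'cx': 254.8418643080891, 'cy': 190.61357114278664, 'T_tool_cam': array([[ 1.    , -0.0008, -0.0007, -0.0013],
       [-0.0005,  0.2696, -0.963 , -0.1703],
       [ 0.001 ,  0.963 ,  0.2696,  0.0772],
       [ 0.    ,  0.    ,  0.    ,  1.    ]])} [[ 0.3744 -0.0003  0.9273]
 [-0.9273  0.001   0.3744]
 [-0.001  -1.      0.0001]] 0.1
```

View pics/top0.png

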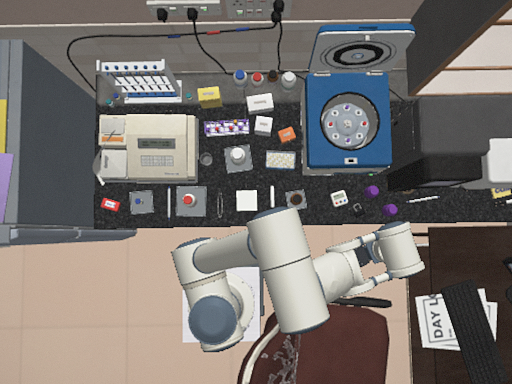

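View pics/side0.png

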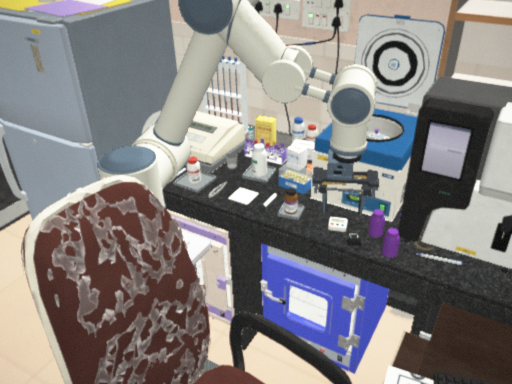

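```bash
cat > h.py <<'E'
from bench import ctrl
import cv2,numpy as np
np.set_printoptions(precision=4,suppress=True)
def ray(cam,uv,z,T=None):
    p=ctrl.camera_params(cam); T=p["pose"] if T is None else T
    d=T[:3,:3]@np.array([(uv[0]-p["cx"])/p["fx"],-(uv[1]-p["cy"])/p["fy"],-1]); o=T[:3,3]
    return o+d*(z-o[2])/d[2]
def proj(cam,P,T=None):
    p=ctrl.camera_params(cam); T=p["pose"] if T is None else T
    c=(np.asarray(P)-T[:3,3])@T[:3,:3]
    return np.array([p["cx"]+p["fx"]*c[...,0]/-c[...,2],p["cy"]-p["fy"]*c[...,1]/-c[...,2]]).T
def wristT():
    T=np.eye(4);T[:3,:3]=ctrl.current_eef_rot();T[:3,3]=ctrl.current_tool_pos()
    return T@ctrl.camera_params("wrist")["T_tool_cam"]
E
python3 - <<'E'
from h import *
im=cv2.imread("pics/top0.png")
c=im[130:225,95:345]; c=cv2.resize(c,None,fx=3.2,fy=3.2,interpolation=cv2.INTER_CUBIC); cv2.imwrite("pics/crop0.png",c)
for n,uv in dict(vial=(138,202),red=(190,200),white=(237,157),brown=(296,199),tile=(247,200)).items(): print(n,ray("top",uv,0.01))
E
```

```text
vial [0.4294 0.3408 0.01  ]
red [0.4339 0.1236 0.01  ]
white [ 0.6123 -0.0753  0.01  ]
brown [ 0.4302 -0.32    0.01  ]
tile [ 0.4297 -0.1148  0.01  ]
```

View pics/crop0.png

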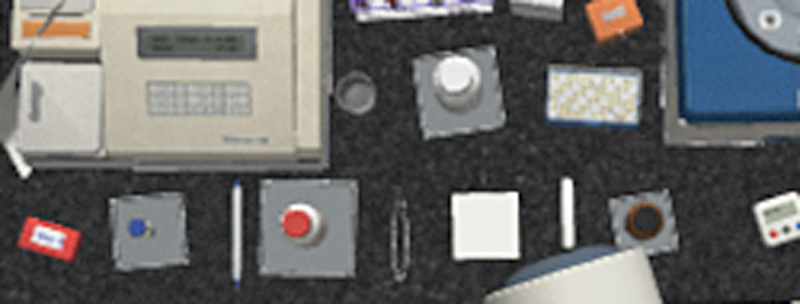

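```bash
cat >> h.py <<'E'
R=np.array([[0,0,1],[-1,0,0],[0,-1,0]],float)
def rect(im,T,c,z,half=0.08,n=200):
    # orthographic patch about c at height z: right=-y, up=+x
    g=(np.arange(n)+.5)/n*2*half-half
    Y,X=np.meshgrid(-g,-g); P=np.stack([X+c[0],Y+c[1],np.full_like(X,z)],-1)
    uv=proj("wrist",P.reshape(-1,3),T).reshape(n,n,2).astype(np.float32)
    return cv2.remap(im,uv[...,0],uv[...,1],cv2.INTER_LINEAR)
C=dict(brown=(.430,-.32),tile=(.430,-.115),white=(.612,-.075),red=(.434,.124),vial=(.429,.341))
H=dict(brown=.093,tile=.006,white=.131,red=.105,vial=.056)
E
python3 - <<'E'
from h import *
import pickle
D={}
for n,c in C.items():
    ctrl.goto([c[0],c[1],.22],R); T=wristT(); im=ctrl.read_camera("wrist"); D[n]=(im,T)
    print(n,ctrl.current_tool_pos(),ctrl.current_q(),ctrl.current_t())
pickle.dump(D,open("d0.pkl","wb"))
rows=[np.hstack([rect(D[n][0],D[n][1],C[n],z,n=200) for n in ("brown","white","red","vial")]) for z in (.012,)]
rows.append(np.hstack([rect(D[n][0],D[n][1],C[n],H[n]) for n in ("brown","white","red","vial")]))
rows.append(np.hstack([cv2.resize(D[n][0],(266,200)) for n in ("white","tile","vial")]+[np.zeros((200,2,3),np.uint8)]))
cv2.imwrite("pics/m0.png",np.vstack(rows))
E
```

```text
brown [ 0.4297 -0.3209  0.2199] [-43.1284  20.79    89.1514  -0.0108  70.0515  46.9037] 1.3833
tile [ 0.4306 -0.1164  0.2201] [-22.7954  13.4463 100.5921  -0.0167  65.9162  67.2692] 2.2667
white [ 0.6112 -0.0759  0.2198] [-12.627   27.2612  77.9559  -0.0105  74.8312  77.4343] 3.0917
red [0.4353 0.1233 0.2201] [ 8.2576 13.9625 99.8306 -0.0114 66.1563 98.3206] 4.1833
vial [0.4295 0.3398 0.2198] [ 32.1198  21.7275  87.6055  -0.0207  70.697  122.1867] 5.1083
```

View pics/m0.png

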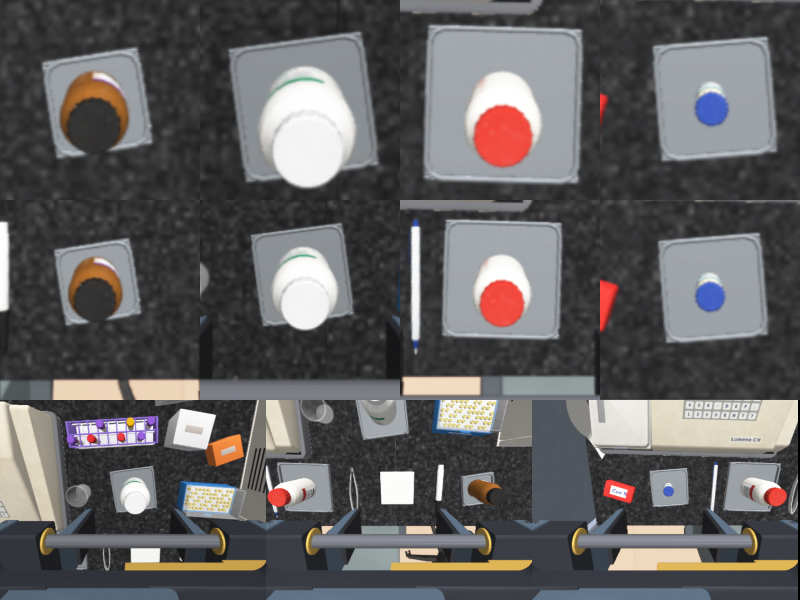

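```bash
cat >> h.py <<'E'
TR=dict(brown=(.4276,-.3176,.078),white=(.6063,-.078,.108),red=(.4304,.122,.124),vial=(.4298,.329,.093))
B=dict(brown=(.437,-.316),white=(.6096,-.078),red=(.432,.122),vial=(.433,.333))
DIM=dict(brown=(.048,.068,.035,.090),white=(.062,.095,.04,.128),red=(.052,.077,.037,.102),vial=(.023,.044,.025,.053))
def ring(c,d,z):
    a=np.linspace(0,2*np.pi,60); return np.stack([c[0]+d/2*np.cos(a),c[1]+d/2*np.sin(a),0*a+z],-1)
def sq(c,s,ang,z):
    a=np.radians(ang)+np.pi/4+np.arange(5)*np.pi/2; r=s/2**.5
    return np.stack([c[0]+r*np.cos(a),c[1]+r*np.sin(a),0*a+z],-1)
def overlay(im,T,curves,centre,half=70,size=(400,300)):
    u,v=proj("wrist",np.array([*centre,.05]),T); k=size[0]/(2*half); h2=size[1]/k/2
    M=np.array([[k,0,size[0]/2-k*u],[0,k,size[1]/2-k*v]]); o=cv2.warpAffine(im,M,size,flags=cv2.INTER_CUBIC)
    for P,col in curves:
        p=proj("wrist",P,T)@M[:,:2].T+M[:,2]; cv2.polylines(o,[np.round(p*8).astype(np.int32)],False,col,1,cv2.LINE_AA,3)
    return o
E
cat > ov.py <<'E'
from h import *
import pickle
D=pickle.load(open("d0.pkl","rb"))
A=dict(brown=8.5,white=6.2,red=-1.2,vial=4.5)
o=[]
for n in B:
    d,hb,dc,h=DIM[n]; t=TR[n]
    o.append(overlay(*D[n],[(ring(B[n],dc,.003+h),(255,0,255)),(ring(B[n],d,.003+hb),(255,255,0)),(ring(B[n],d,.003),(0,255,255)),(sq(t,t[2],A[n],.012),(0,255,0))],t[:2]))
cv2.imwrite("pics/"+__import__("sys").argv[1],np.vstack([np.hstack(o[:2]),np.hstack(o[2:])]))
E
python3 ov.py o0.png
```

```text
(no output)
```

View pics/o0.png

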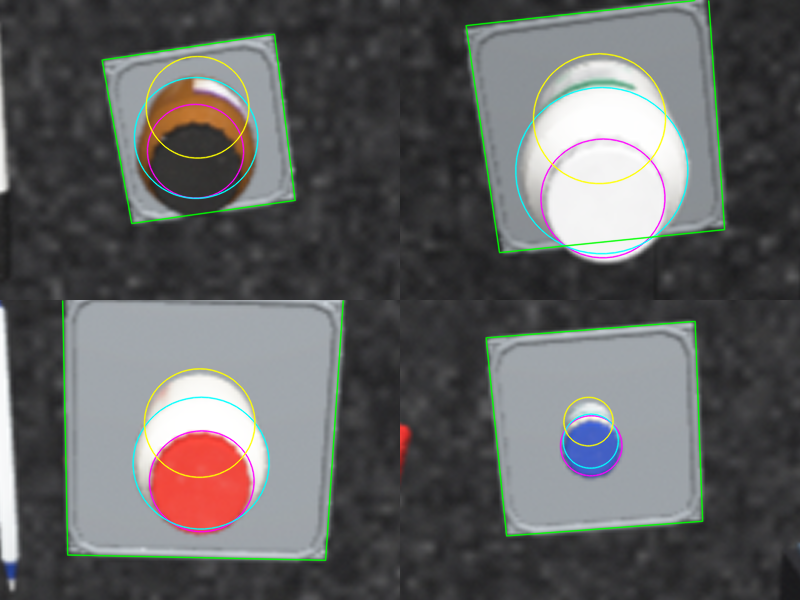

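```bash
cat >> h.py <<'E'
B.update(brown=(.4285,-.316),white=(.6076,-.078),red=(.431,.122))
G=dict(brown=.045,white=.075,red=.050,vial=.034)   # grasp height above underside
TILE=(.4297,-.1148)
def opening(n): return min(1,(DIM[n][0]+.02)/.091)
def pick(n,xy,floor):
    g=G[n]-.019
    ctrl.goto([*xy,.17+g],R); ctrl.command_gripper(opening(n))
    ctrl.move_l([*xy,floor+g],vel=.15); ctrl.command_gripper(0)
    w=ctrl.current_grip_width()*.091; print(n,"grip mm",w*1e3,"F",ctrl.current_contact_force())
    assert abs(w-DIM[n][0])<.006
    ctrl.move_l([*xy,.16+g],vel=.2)
def place(n,xy,floor):
    g=G[n]-.019
    ctrl.goto([*xy,.16+g],R); ctrl.move_l([*xy,floor+g+.008],vel=.2); ctrl.sleep(.2)
    hit=ctrl.move_l([*xy,floor+g-.002],vel=.02,contact_N=4); p=ctrl.current_tool_pos()
    print(n,"hit",hit,"underside err mm",(p[2]-g-floor)*1e3,"w",ctrl.current_grip_width()*91)
    ctrl.command_gripper(opening(n)); ctrl.sleep(.2); ctrl.move_l([*xy,.17+g],vel=.2)
    print("t",ctrl.current_t())
E
python3 - <<'E'
from h import *
pick("brown",B["brown"],.003); place("brown",TILE,.006)
T=wristT(); im=ctrl.read_camera("wrist")
d,hb,dc,h=DIM["brown"]
cv2.imwrite("pics/b1.png",overlay(im,T,[(ring(TILE,dc,.006+h),(255,0,255)),(ring(TILE,d,.006+hb),(255,255,0)),(ring(TILE,d,.006),(0,255,255)),(sq(TILE,.085,0,.006),(0,255,0))],TILE,half=110))
E
```

```text
brown grip mm 47.51261213626273 F [-0.9194  0.6548  6.6072]
brown hit True underside err mm 0.056122498981051386 w 47.9472153940947
t 14.6583
```

View pics/b1.png

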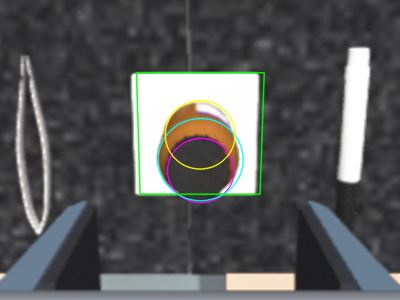

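Run:
```python
from h import *
pick("vial",B["vial"],.003); place("vial",TR["brown"][:2],.003)
T=wristT(); im=ctrl.read_camera("wrist")
t=TR["brown"]; d,hb,dc,h=DIM["vial"]
cv2.imwrite("pics/b2.png",overlay(im,T,[(ring(t,dc,.003+h),(255,0,255)),(ring(t,d,.003),(0,255,255)),(sq(t,t[2],8.5,.012),(0,255,0))],t[:2],half=90))
pick("brown",TILE,.006); place("brown",TR["vial"][:2],.003)
```

```text
vial grip mm 23.41036206513759 F [ 0.4031 -0.7857  3.4792]
vial hit True underside err mm -0.08770255708415597 w 23.221146522141648
t 25.1
brown grip mm 47.622417713480566 F [-0.8526 -0.0535  7.0044]
brown hit True underside err mm 0.05597339233371062 w 47.43554357850052
t 34.0083
```

View pics/b2.png

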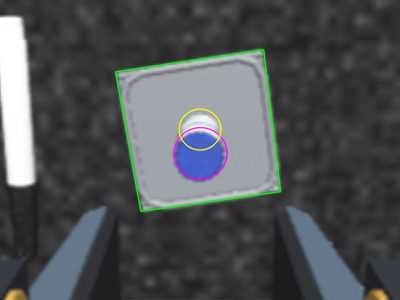

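The vial stands upright and centred in tray_1, its base ring at about (200,130). Next I swap the red and white bottles.

Run:
```python
from h import *
pick("red",B["red"],.003); place("red",TILE,.006)
pick("white",B["white"],.003); place("white",TR["red"][:2],.003)
pick("red",TILE,.006); place("red",TR["white"][:2],.003)
import pickle
D={}
M=dict(brown="vial",vial="brown",white="red",red="white"); A=dict(brown=8.5,white=6.2,red=-1.2,vial=4.5)
o=[]
for n in ("red","white","brown","vial"):
    t=TR[M[n]]; d,hb,dc,h=DIM[n]
    ctrl.goto([t[0],t[1],.23],R); ctrl.sleep(.2); T=wristT(); im=ctrl.read_camera("wrist")
    o.append(overlay(im,T,[(ring(t,dc,.003+h),(255,0,255)),(ring(t,d,.003+hb),(255,255,0)),(ring(t,d,.003),(0,255,255)),(sq(t,t[2],A[M[n]],.012),(0,255,0))],t[:2]))
cv2.imwrite("pics/fin.png",np.vstack([np.hstack(o[:2]),np.hstack(o[2:])]))
cv2.imwrite("pics/top1.png",cv2.resize(ctrl.read_camera("top")[130:225,95:345],None,fx=3.2,fy=3.2))
print(ctrl.current_t())
```

```text
red grip mm 51.69538217768097 F [-0.6553 -0.9446  7.6496]
red hit True underside err mm 0.04074653835317056 w 51.364663265439454
t 41.925
white grip mm 61.655846638549626 F [-0.4007 -1.4087  6.3337]
white hit True underside err mm 0.024055288559639114 w 61.5240343072125
t 49.975
red grip mm 51.69603520584129 F [-1.3965  0.2791  7.9031]
red hit True underside err mm 0.07631453299330929 w 51.474516068790074
t 57.875
63.3667
```

View pics/fin.png

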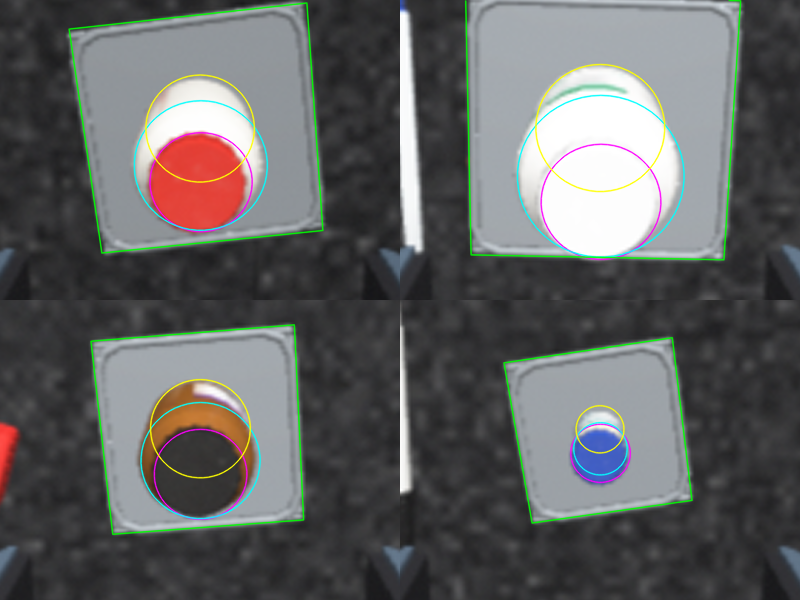

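View pics/top1.png

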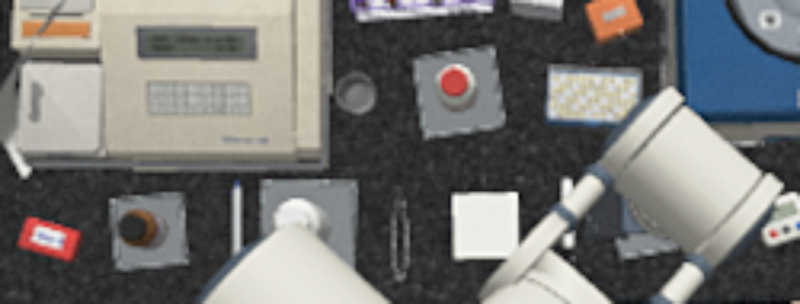

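All four bottles stand upright and match the outlines predicted for the tray centres to within about 1–2 mm. The tile is empty, and the gripper is hovering clear of everything.

```bash
python3 -c "
from bench import ctrl
print(ctrl.current_contact_force()); ctrl.sign_off(); print(ctrl.current_t())"
```

```text
[ 0.41804804 -0.5768481   0.8707374 ]
the job is handed in; nothing more can be done
the job is handed in; nothing more can be done
```

The job is done and handed in: each bottle stands upright in the tray of its own rank. I made two swaps, using the tile as the free spot: brown with the vial (bottles 2 and 1), then red with white (bottles 3 and 4).

- **Position:** the last wrist pictures show each bottle within about 1–2 mm of its tray's centre. The camera calibration is itself only good to about 2 mm.
- **Grip and set-down:** the grip width matched each bottle's size. Every set-down stopped on contact within 0.1 mm of the expected floor height.
- **Time and force:** about 63 s of the 120 s had passed at the last check. The tool then read about 1 N and was clear of everything.
- **Disagreement:** my first reading of the brown bottle's position was about 8 mm off. I corrected it before the grasp. No later check failed or disagreed.

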